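# Hang the eyed chuck key behind the gravity flap

## Robot

A 6-joint arm with a two-finger parallel gripper is mounted at the origin on a cart in front of the work surface, level with it; the furniture and walls round the work are solid. World frame = base frame: x ahead of the robot, y to its left, z up, the work surface at z = 0. Lengths are in m, angles in rad, forces in N, time in s.
With the tool pointing down it reaches from about 0.325 to 0.9 m from the base axis. Payload 6.1 kg.
Tool frame: the origin (TCP) lies midway between the tips of the shut fingers; the grasp point (between the pads) lies 19 mm behind it; x points along the fingers, y is the direction in which the jaws open and shut, and the axes are right-handed (so a half turn about x gives the same grasp; the last joint's range is limited). The gripper opens to 85 mm and grips with 20 to 120 N. Pads are 22 mm wide; open, the fingers measure 114 mm over their backs; the gripper's body (76 mm by 85 mm) begins 54 mm behind the grasp point. The pads swing forward as they close: fully open they stand 13 mm farther back than shut.
Start: joints at [1.035, 0.22, 1.526, -0, 1.395, -0.126], TCP at [0.249, 0.573, 0.231] pointing down, gripper open.
Joint ranges: [-2.98, 2.98], [-0.91, 2.08], [0.09, 2.57], [-1.24, 4.39], [0.2, 2.65], [-2.68, 2.68]. Speed limits (rad/s): [2.57, 2.57, 3.01, 3.14, 3.14, 3.14].

## Interface

Orientations are given as [roll, pitch, yaw] about the fixed x, y, z axes, in that order (R = Rz(yaw) Ry(pitch) Rx(roll)).
In Python, from plant import movep, move_l, set_joints, gripper_to, hold, inverse_kinematics, observe, get_image, get_calibration, Unreachable, job_done gives the robot as it stands. Calls block until the motion is done:
- movep(position, orientation): joint-space move of the TCP to a pose.
- move_l(position, feed=0.15, rotation=None, max_force=None): straight line of the TCP; rotation=None keeps the orientation; feed is the mean speed in m/s. With max_force (N) it stops when the force on the tool has changed by that much, and returns True; else False.
- set_joints(angles): joint-space move.
- gripper_to(opening, f_grip=None): finger opening in m; f_grip is the grip in N (None keeps the last); returns when the fingers have stopped.
- hold(seconds).
- inverse_kinematics(position, orientation): joint angles nearest the present ones, or None.
- observe(): the state.
- get_image(name): name is "scene" or "side" or "wrist"; returns (picture, depth): 420x560x3 uint8, red, green, blue; 420x560 float32, m along the optical axis (not along the pixel's ray), 0 where there is no reading.
- get_calibration(name): a dict with "intrinsics" (3x3 intrinsics, pixels), "world_from_camera" (4x4, takes a point from camera to world coordinates). Camera axes: x right, y down, z forward; pixel columns grow to the right and rows downward; lengths in m; the calibration is good to about 2 mm. The wrist camera is an equidistant fisheye: a pixel r from the principal point sees the ray r / f radians off the axis. A picture is of the moment at which its call begins: read the wrist's pose just before it. get_calibration takes no time and is no camera call; for the wrist camera it gives the pose at the moment of the call.
A pose or a line that the arm cannot do raises Unreachable and nothing moves.
- job_done(): hands the job in, once; it reports no verdict.
The state is a dict: "time_s": time; "q": joint angles; "joint_velocities": joint speeds; "joint_torque": joint torques, N m; "eef_pos": TCP position; "tcp_rot": TCP orientation; "ft_force": force on the tool from outside, world axes, zero at the start; "torque": the same for the moment, N m; "opening": finger opening in m.
Only numpy, scipy, OpenCV 4.12 (cv2) and the standard library are available. Lean on these libraries where they do the work, as an engineer would, in place of code of your own. Each camera call takes 0.05 s, during which the arm holds its last target.

## Task

Take the T-handled chuck key that has a ring eye out of the wooden rack and hang it by its eye on the stand's peg: push it along the peg, past the hanging flap, until it meets the flange, and let it down so that the flap drops behind the eye. Then tug it lightly outward, towards the peg's nose, to feel that the flap holds it, and let go, leaving it hanging there. Be gentle, never pushing or pulling on the stand with more than 25 N, and leave the other key and the things on the worktop where they are.

Things in the scene. Friction and masses are not known exactly. Their poses are not given: they have to be found in the camera images.
- eye_key: chuck key to hang: steel, upright, 158 mm tall, wooden T-bar on top and, unlike the other key, a ring eye in its shank. Origin: centre of the eye's opening (24 mm wide along y, 28 mm high along z; its axis is x; ring of 8 mm round bar). A 12 mm shank runs down to 82 mm below the origin. z up; half a turn about z is the same. 0.15 to 0.31 kg; balances about 13 mm below the origin.
- key_bar (a point): centre of the eyed key's wooden T-bar, 64 mm above the key's origin, axes as the key's: bar 14 mm thick along x, 92 mm long along y, 24 mm high.
- plain_key: the other key: same T-bar, shank, height and origin level, but a plain straight neck without an eye. It stays in the rack.
- rack: fixed wooden block 60 (x) x 190 (y) x 45 (z) mm, origin at the centre of its underside, with two upright 15 mm holes, 35 mm deep, 60 mm either side of the centre along y. A key stands in each hole; which is where varies.
- stand: fixed wooden stand: foot 140 x 100 x 14 mm (from 100 mm in front of the origin to 40 mm behind it), post 44 mm wide (y), 147 mm high, front face at the origin's x. Origin at the underside. A level 12 mm round steel peg with a ball nose sticks out of the post along the stand's -x, its axis 135 mm above the worktop.
- peg_ref (a point): point on the peg's axis, 72 mm in front of the post, 135 mm up; axes as the stand's (peg points to -x). The flap's pivot is here at the middle setting, but the peg is clamped by hand: peg, flap and flange together sit up to 16 mm further out or in along x, not measured, to be felt. The peg's nose ends 6 mm from the pivot towards -x.
- flange_ref (a point): where the flange's face would be at the middle setting (same unmeasured shift of up to 16 mm): 34 mm from the flap's pivot towards +x, on the peg's axis. The flange is a 34 mm disc round the peg, end stop for the eye, with a stiff rubber face (4 N/mm, gives 3.5 mm). With the ring on it, the key's origin is 4 mm in front of its face. A hanging key has its origin 8 mm below the peg's axis.
- flap (a joint): gravity flap: steel tongue 4 mm thick, 9 mm wide, hanging from its pivot to 30.5 mm below the peg's axis (40 g, no spring). Rad: 0 = straight down (it cannot swing outward), up to 1.4 = swung in and up to the post. The pushed eye swings it up with under 1 N; it drops once the ring is within 5 mm of the flange and the key let down on the peg. The eye then has some 24 mm of play.
- masking_tape: roll of tape, 96 mm across, 24 mm high, lying flat; bystander
- sanding_block: grey-brown block 52 x 68 x 24 mm; bystander
- open_spanner: flat black spanner 45 x 256 x 8 mm; bystander
- faceplate: dark disc 80 mm across, 20 mm high; bystander
- pen_blank: dark square wooden stick 22 x 150 x 22 mm; bystander
Not all that is in view belongs to the job. What is shaped like the eye_key but yellow is not meant.

How it is judged:
By the outcome, as a careful person would: the job done as asked, in the order asked, and still so for the second after the job is handed in, with the robot touching nothing.
It also fails if it takes over 64 s, if anything falls off the work surface, if the arm or the gripper's body presses on something with over 40 N, if the wrist force passes 120 N, or if a joint passes its speed limit or range.

## Working session

There is one attempt and no reset: what is moved stays moved. The work goes in short steps, each a Python script; the robot and the scene stay as the last script left them, time stands still between calls to the robot, and variables do not carry over. Pictures are saved under pics/ and viewed, and the job is handed in when it is done.

```bash
ls; mkdir -p pics
python3 - <<'E'
from plant import *
import cv2,numpy as np
o=observe();print(o)
for n in("scene","side","wrist"):
    c=get_calibration(n);print(n,np.round(c["intrinsics"],1).tolist(),np.round(c["world_from_camera"],3).tolist())
    p,d=get_image(n);np.savez(f"pics/{n}0.npz",p=p,d=d,K=c["intrinsics"],T=c["world_from_camera"])
    cv2.imwrite(f"pics/{n}0.png",p[:,:,::-1])
E
```

```text
pics
{'time_s': 0.0, 'q': array([ 1.03493418e+00,  2.21261125e-01,  1.52761413e+00,  2.91277932e-05,
        1.39474485e+00, -1.26107000e-01]), 'joint_velocities': array([ 0.00084683,  0.00047495, -0.00097466,  0.00013117,  0.00012719,
        0.00111199]), 'joint_torque': array([ 1.23114420e-03, -4.96922779e+01, -3.89380610e+01, -9.69209668e-05,
        1.15401231e-02,  5.46735964e-05]), 'eef_pos': array([0.2486688 , 0.57272261, 0.230176  ]), 'tcp_rot': array([-1.71104189,  1.56876867, -2.12080216]), 'ft_force': array([-0.52221847,  0.09030292, -0.91056551]), 'torque': array([8.21185916e-05, 1.30239449e-02, 4.39420108e-02]), 'opening': 0.0855162572623568}
scene [[523.3, 0.0, 272.9], [0.0, 523.3, 194.1], [0.0, 0.0, 1.0]] [[0.594, -0.574, 0.564, -0.076], [-0.805, -0.421, 0.419, -0.5], [-0.003, -0.703, -0.711, 0.925], [0.0, 0.0, 0.0, 1.0]]
side [[477.7, 0.0, 281.5], [0.0, 477.7, 204.7], [0.0, 0.0, 1.0]] [[-0.487, -0.712, 0.505, -0.021], [-0.873, 0.406, -0.27, 0.275], [-0.012, -0.573, -0.82, 1.059], [0.0, 0.0, 0.0, 1.0]]
wrist [[325.2, 0.0, 272.7], [0.0, 325.2, 206.9], [0.0, 0.0, 1.0]] [[0.399, 0.875, 0.273, 0.179], [0.917, -0.38, -0.12, 0.603], [-0.001, 0.299, -0.954, 0.373], [0.0, 0.0, 0.0, 1.0]]
```

View pics/scene0.png

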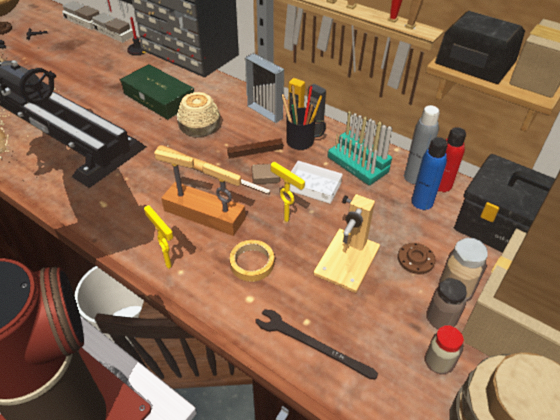

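View pics/side0.png

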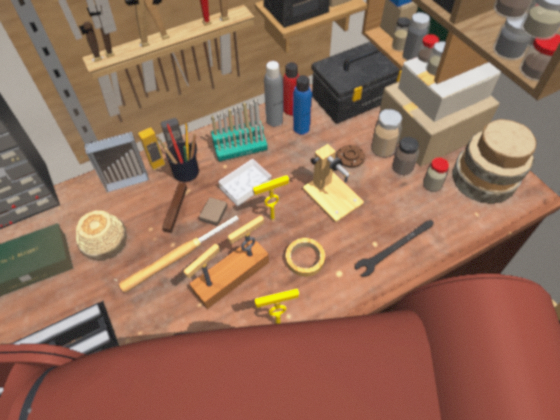

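View pics/wrist0.png

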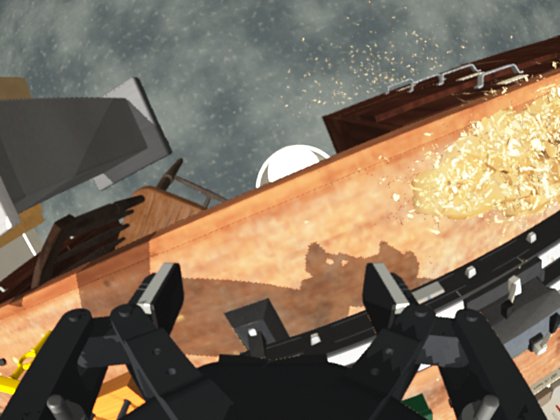

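Run:
```python
import cv2
a=cv2.imread("pics/scene0.png");b=cv2.imread("pics/side0.png")
cv2.imwrite("pics/z1.png",cv2.resize(a[130:290,130:400],None,fx=2.9,fy=2.9,interpolation=3))
cv2.imwrite("pics/z2.png",cv2.resize(b[130:330,130:400],None,fx=2.9,fy=2.9,interpolation=3))
```

```text
(no output)
```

View pics/z1.png

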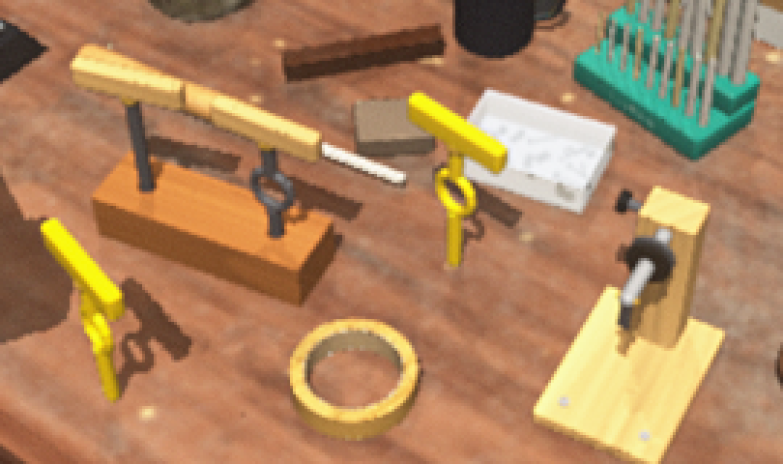

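View pics/z2.png

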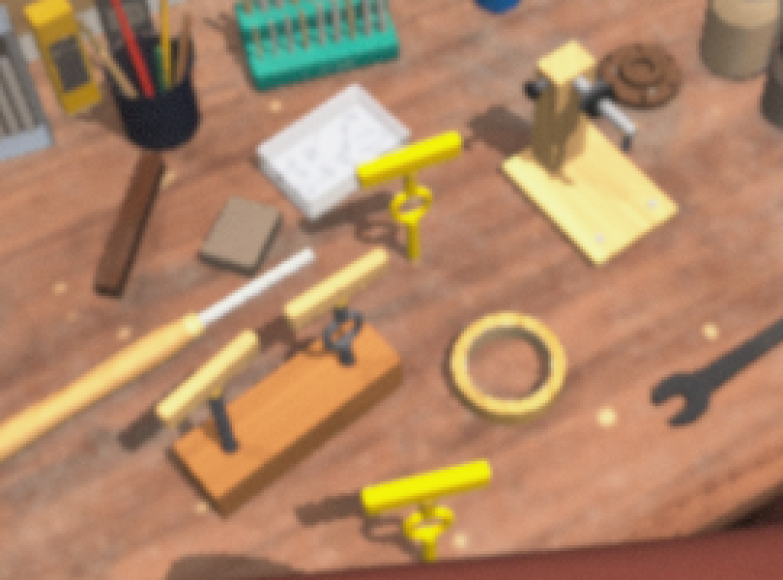

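```bash
cat > h.py <<'E'
import numpy as np,cv2
def cloud(f):
    z=np.load(f);d=z["d"].astype(float);K=z["K"];T=z["T"]
    v,u=np.mgrid[0:d.shape[0],0:d.shape[1]]
    c=np.stack([(u-K[0,2])/K[0,0]*d,(v-K[1,2])/K[1,1]*d,d],-1)
    w=c@T[:3,:3].T+T[:3,3]; w[d<=0]=np.nan
    return z["p"],w
def ray(f,u,v,h):
    z=np.load(f);K=z["K"];T=z["T"]
    r=T[:3,:3]@np.array([(u-K[0,2])/K[0,0],(v-K[1,2])/K[1,1],1]);o=T[:3,3]
    return o+r*(h-o[2])/r[2]
E
python3 - <<'E'
from h import *
for n in("scene","side"):
    p,w=cloud(f"pics/{n}0.npz"); hsv=cv2.cvtColor(p,cv2.COLOR_RGB2HSV)
    print(n)
    roi=np.zeros(p.shape[:2],bool); roi[130:300,130:400]=1
    def comps(m,lab,mn=15):
        m=(m&roi).astype(np.uint8);k,L,st,_=cv2.connectedComponentsWithStats(m)
        for i in range(1,k):
            if st[i,4]<mn: continue
            q=w[L==i];xy=q[:,:2].astype(np.float32)
            (c,s,a)=cv2.minAreaRect(xy)
            print(lab,st[i].tolist(),"mean",np.round(q.mean(0),4),"z",np.round(np.percentile(q[:,2],[5,50,95]),4),"rect",np.round(c,4),np.round(s,4),round(a,1),"hsv",np.median(hsv[L==i],0))
    z=w[...,2]
    comps((z>0.135)&(z<0.185),"hi",12)
    comps((z>0.0385)&(z<0.0505),"racktop",60)
    comps((z>0.009)&(z<0.0195)&(hsv[...,2]>150)&(hsv[...,0]>15),"foot",60)
    comps((z>0.018)&(z<0.03),"low",60)
E
```

```text
scene
hi [380, 130, 12, 5, 39] mean [ 0.8748 -0.1311  0.1401] z [0.1358 0.1392 0.147 ] rect [ 0.8735 -0.1284] [0.0098 0.0259] 14.1 hsv [ 18.  33. 160.]
hi [154, 150, 40, 18, 433] mean [0.488  0.1919 0.1598] z [0.1456 0.1619 0.1689] rect [0.4896 0.1947] [0.0178 0.0933] 19.8 hsv [ 17. 138. 200.]
hi [202, 163, 39, 24, 442] mean [0.5116 0.0743 0.16  ] z [0.1454 0.1626 0.1688] rect [0.5141 0.0765] [0.0172 0.0929] 9.6 hsv [ 17.  139.  199.5]
hi [270, 162, 35, 29, 402] mean [ 0.5992 -0.0356  0.151 ] z [0.1381 0.1533 0.1588] rect [ 0.6015 -0.0329] [0.0932 0.0172] 84.5 hsv [ 24.  225.  202.5]
hi [342, 195, 33, 41, 607] mean [ 0.6056 -0.2046  0.1433] z [0.1363 0.1441 0.1496] rect [ 0.6   -0.212] [0.1038 0.065 ] 31.4 hsv [ 17.  95. 200.]
hi [144, 206, 29, 35, 368] mean [0.3371 0.0895 0.1534] z [0.1399 0.1562 0.1596] rect [0.3399 0.0938] [0.091  0.0145] 75.6 hsv [ 28.  236.5 246.5]
racktop [286, 130, 28, 11, 95] mean [0.8362 0.0914 0.0445] z [0.0391 0.0445 0.05  ] rect [0.8395 0.0939] [0.0311 0.0729] 28.5 hsv [158.  35.  40.]
racktop [161, 182, 84, 44, 1527] mean [0.4999 0.1324 0.0445] z [0.0411
[... 5493 characters left out ...]
 88] mean [0.712  0.0207 0.0242] z [0.0186 0.0239 0.0298] rect [0.7171 0.0276] [0.0961 0.0436] 45.1 hsv [ 17.   4. 216.]
low [199, 197, 28, 26, 439] mean [0.6931 0.098  0.0234] z [0.0197 0.0234 0.0269] rect [0.6945 0.0972] [0.0538 0.0687] 41.1 hsv [ 14.  69. 176.]
low [130, 237, 70, 50, 686] mean [0.6133 0.2655 0.0246] z [0.0192 0.0249 0.0291] rect [0.6163 0.2651] [0.0311 0.196 ] 7.5 hsv [ 21. 119. 241.]
low [286, 238, 39, 35, 494] mean [ 0.457  -0.0432  0.0231] z [0.0193 0.0231 0.0268] rect [ 0.4586 -0.0449] [0.094  0.0968] 60.5 hsv [ 22. 125. 236.]
low [212, 257, 57, 43, 140] mean [0.4782 0.1223 0.024 ] z [0.0187 0.0239 0.0293] rect [0.4785 0.1221] [0.0046 0.1683] 11.6 hsv [ 13. 154. 133.]
```

Run:
```python
from h import *
yaw=np.radians(8.2);ex=np.array([np.cos(yaw),np.sin(yaw)]);ey=np.array([-ex[1],ex[0]])
O=np.array([0.5850,-0.2088])+0.03*ex; print("O",O)
from plant import inverse_kinematics
for n,(r0,r1,c0,c1) in dict(scene=(190,262,335,385),side=(140,200,305,355)).items():
    p,w=cloud(f"pics/{n}0.npz"); hsv=cv2.cvtColor(p,cv2.COLOR_RGB2HSV)
    q=w[r0:r1,c0:c1].reshape(-1,3);h=hsv[r0:r1,c0:c1].reshape(-1,3)
    l=np.c_[(q[:,:2]-O)@ex,(q[:,:2]-O)@ey,q[:,2]]
    def s(m,t):
        if m.sum(): print(n,t,m.sum(),"x",np.round(np.percentile(l[m,0],[0,5,50,95,100]),4),"y",np.round(np.percentile(l[m,1],[0,5,50,95,100]),4),"z",np.round(np.percentile(l[m,2],[0,5,50,95,100]),4))
    s((h[:,1]>70)&(l[:,2]>.142),"posttop")
    s((h[:,1]>70)&(l[:,2]>.03)&(l[:,2]<.1)&(l[:,0]<.01),"postfront")
    s((h[:,1]<45)&(h[:,2]>110)&(l[:,2]>.115)&(l[:,2]<.15)&(l[:,0]<-.01),"peg")
    s((h[:,1]<90)&(h[:,2]<90)&(l[:,2]>.11)&(l[:,2]<.155)&(l[:,0]<-.003)&(l[:,0]>-.07),"flange")
    s((l[:,2]>.1)&(l[:,2]<.125)&(l[:,0]<-.05)&(h[:,2]<120),"flap")
    # bar top
    q=w.reshape(-1,3);
    for nm,c in dict(eye=(.5155,.078),plain=(.491,.195)).items():
        m=(abs(q[:,2]-.168)<.004)&(np.hypot(q[:,0]-c[0],q[:,1]-c[1])<.06)
        print(n,nm,m.sum(),cv2.minAreaRect(q[m][:,:2].astype(np.float32)),np.median(q[m],0))
for k in (0,np.pi):
    print(inverse_kinematics([.5155,.078,.25],[np.radians(80.7)-k,np.pi/2,0]))
```

```text
O [ 0.61469329 -0.20452113]
scene posttop 303 x [-0.0365 -0.0336  0.0104  0.0284  0.0317] y [-0.0224 -0.0198 -0.0011  0.0185  0.0398] z [0.142  0.1431 0.1462 0.1492 0.1533]
scene postfront 304 x [-0.0044 -0.0022  0.0004  0.0039  0.0094] y [-0.0227 -0.0219 -0.0092  0.0092  0.0191] z [0.0301 0.0331 0.0598 0.0933 0.0996]
scene peg 98 x [-0.0732 -0.0713 -0.0524 -0.033  -0.0108] y [-0.0062 -0.0053 -0.0012  0.0039  0.0057] z [0.1329 0.135  0.1394 0.1424 0.1485]
scene flange 85 x [-0.07   -0.0694 -0.0312 -0.0231 -0.0219] y [-0.0161 -0.0149 -0.0018  0.0117  0.0134] z [0.1116 0.1154 0.143  0.1522 0.1541]
scene flap 23 x [-0.0712 -0.0706 -0.0691 -0.0675 -0.0663] y [-0.0046 -0.0041 -0.0018  0.0024  0.0028] z [0.1065 0.1092 0.1166 0.1245 0.1248]
scene eye 193 ((0.5139625072479248, 0.0777275487780571), (0.01697424240410328, 0.08982452750205994), 8.770187377929688) [0.51369366 0.07598395 0.16693261]
scene plain 187 ((0.4895554482936859, 0.19536012411117554), (0.017376670613884926, 0.09048347175121307), 19.846025466918945) [0.49003438 0.19362099 0.16717028]
side posttop 180 x [-0.0307  0.0018  0.01
[... 379 characters left out ...]
89]
side flange 66 x [-0.0668 -0.0332 -0.0302 -0.0216 -0.0192] y [-0.0171 -0.0127  0.007   0.0156  0.0173] z [0.119  0.1256 0.1425 0.1516 0.1534]
side flap 9 x [-0.0692 -0.0682 -0.0663 -0.065  -0.0644] y [-0.0018 -0.0017  0.0018  0.0034  0.0034] z [0.1069 0.1077 0.119  0.123  0.1235]
side eye 214 ((0.5161387324333191, 0.07922958582639694), (0.014502893202006817, 0.09022268652915955), 8.452555656433105) [0.51568476 0.07979047 0.16721951]
side plain 235 ((0.4925725758075714, 0.1951451301574707), (0.015629969537258148, 0.09005682170391083), 18.2530517578125) [0.49212624 0.19674846 0.16719512]
[-1.16402130e-03 -4.15304909e-02  1.77130470e+00  0.00000000e+00
  1.41181844e+00 -1.63479642e-01]
None
```

Run:
```python
from plant import *
import numpy as np,cv2
R=[np.radians(90-8.6),np.pi/2,0]
movep([.515,.0785,.27],R)
move_l([.515,.0785,.20],feed=.12)
c=get_calibration("wrist");p,d=get_image("wrist");np.savez("pics/w1.npz",p=p,d=d,K=c["intrinsics"],T=c["world_from_camera"]);cv2.imwrite("pics/w1.png",p[:,:,::-1])
for n in("scene","side"):
    p,d=get_image(n);cv2.imwrite(f"pics/{n}1.png",p[:,:,::-1])
o=observe();print(o["time_s"],o["eef_pos"],o["tcp_rot"],o["ft_force"])
```

```text
3.0583 [0.51577276 0.07854808 0.2012213 ] [1.42806703 1.56870513 0.00747216] [ 0.91725862  0.1604956  -0.207906  ]
```

View pics/w1.png

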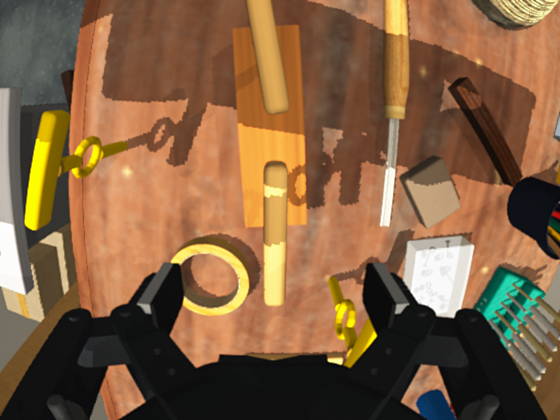

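View pics/scene1.png

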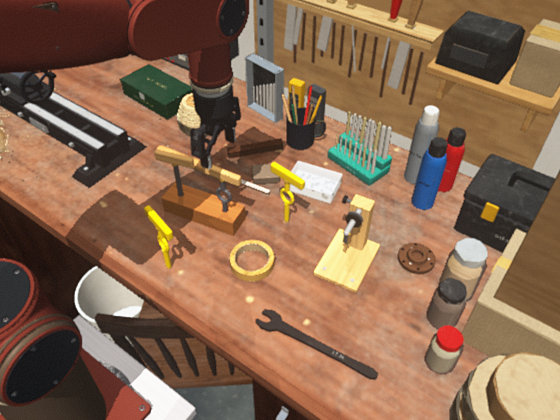

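Run:
```python
from h import *
z=np.load("pics/w1.npz");K=z["K"];T=z["T"]
def r(u,v,h):
    a=np.array([u-K[0,2],v-K[1,2]]);rr=np.hypot(*a);t=rr/K[0,0]
    d=T[:3,:3]@np.array([*(a/rr*np.sin(t)),np.cos(t)]);return T[:3,3]+d*(h-T[2,3])/d[2]
a,b=r(275,162,.166),r(275,305,.168)
print(a,b,(a+b)/2,np.linalg.norm(a-b), np.degrees(np.arctan2(-(a-b)[0],(a-b)[1])))
print(r(264,235,.168),r(286,235,.168))
```

```text
[0.50996785 0.12510965 0.166     ] [0.52386359 0.03458493 0.168     ] [0.51691572 0.07984729 0.167     ] 0.09160686090938451 8.726904926401728
[0.51004284 0.08222753 0.168     ] [0.5227065  0.08412533 0.168     ]
```

Run:
```python
from plant import *
import numpy as np,cv2
print(move_l([.5155,.079,.139],feed=.08,max_force=8), observe()["eef_pos"],observe()["ft_force"])
gripper_to(.008,60)
o=observe();print(o["time_s"],o["opening"],o["eef_pos"],o["ft_force"])
move_l([.5155,.079,.139+.06],feed=.08)
o=observe();print(o["time_s"],o["opening"],o["eef_pos"],o["ft_force"],o["torque"])
for n in("scene","side"):
    c=get_calibration(n);p,d=get_image(n);np.savez(f"pics/{n}2.npz",p=p,d=d,K=c["intrinsics"],T=c["world_from_camera"]);cv2.imwrite(f"pics/{n}2.png",p[:,:,::-1])
a=cv2.imread("pics/scene2.png")[80:290,130:400];b=cv2.imread("pics/side2.png")[80:290,130:400]
cv2.imwrite("pics/c2.png",cv2.resize(np.vstack([a,b]),None,fx=1.42,fy=1.42))
```

```text
False [0.51590661 0.0790152  0.13944831] [ 0.47730371 -0.7631243  -0.1025843 ]
4.625 0.012789822493378157 [0.51580312 0.07902373 0.13927293] [-0.13776095  0.06319424  0.90044299]
5.525 0.013109643069999873 [0.51506841 0.07899802 0.19847067] [ 0.23129979 -0.21415002 -2.54036626] [-0.03100713 -0.00871375  0.03520148]
```

View pics/c2.png

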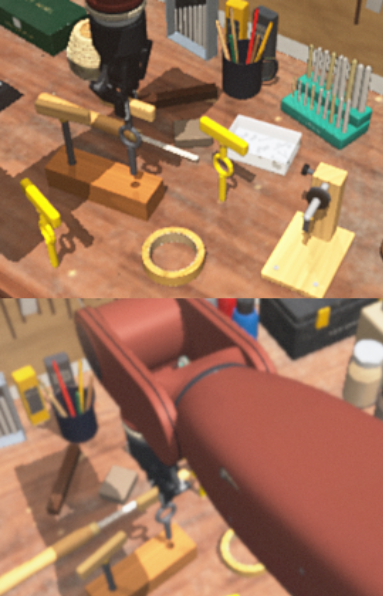

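```bash
cat >> h.py <<'E'
yaw=np.radians(8.2);ex=np.array([np.cos(yaw),np.sin(yaw)]);ey=np.array([-ex[1],ex[0]])
O=np.array([0.6147,-0.2045])
ROT=[np.pi/2-yaw,np.pi/2,0]
def P(x,y,z): 
    q=O+x*ex+y*ey; return [q[0],q[1],z]
def loc(p): 
    d=np.array(p[:2])-O; return np.round([d@ex,d@ey,p[2]],4)
E
python3 - <<'E'
from plant import *
from h import *
move_l([.5155,.079,.215],feed=.1)
move_l(P(-.118,0,.215),feed=.15,rotation=ROT)
move_l(P(-.118,0,.182),feed=.08)
hold(.3)
o=observe();print(o["time_s"],o["opening"],loc(o["eef_pos"]),o["ft_force"],o["torque"])
for n in("scene","side"):
    c=get_calibration(n);p,d=get_image(n);np.savez(f"pics/{n}3.npz",p=p,d=d,K=c["intrinsics"],T=c["world_from_camera"]);cv2.imwrite(f"pics/{n}3.png",p[:,:,::-1])
a=cv2.imread("pics/scene3.png")[140:290,240:400];b=cv2.imread("pics/side3.png")[100:250,240:400]
cv2.imwrite("pics/c3.png",cv2.resize(np.hstack([a,b]),None,fx=2.5,fy=2.5,interpolation=3))
E
```

```text
8.95 0.01307098158525479 [-0.1177 -0.0002  0.1825] [ 0.05112551  0.31677924 -2.6276685 ] [ 0.04204557 -0.01041847 -0.00859346]
```

View pics/c3.png

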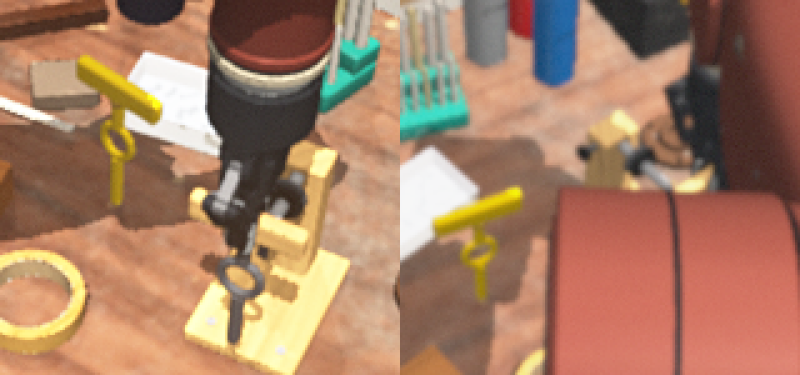

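Run:
```python
from h import *
p,w=cloud("pics/scene3.npz");hsv=cv2.cvtColor(p,cv2.COLOR_RGB2HSV)
sl=(slice(235,280),slice(315,360))
q=w[sl].reshape(-1,3);h=hsv[sl].reshape(-1,3)
l=np.c_[(q[:,:2]-O)@ex,(q[:,:2]-O)@ey,q[:,2]]
m=(abs(l[:,0]+.118)<.02)&(l[:,2]>.04)&(l[:,2]<.17)&(h[:,1]<80)
for z0 in np.arange(.05,.17,.008):
    k=m&(abs(l[:,2]-z0)<.004)
    if k.sum():print(round(z0,3),k.sum(),np.round([l[k,0].mean(),l[k,1].min(),l[k,1].max(),(l[k,1].min()+l[k,1].max())/2],4))
print("ringhole ray at x=-.118 plane")
z=np.load("pics/scene3.npz");K=z["K"];T=z["T"]
cv2.imwrite("pics/r3.png",cv2.resize(p[sl][:,:,::-1],None,fx=12,fy=12,interpolation=0))
# bar
sl=(slice(200,250),slice(300,380));q=w[sl].reshape(-1,3);h=hsv[sl].reshape(-1,3)
l=np.c_[(q[:,:2]-O)@ex,(q[:,:2]-O)@ey,q[:,2]]
k=(abs(l[:,0]+.118)<.02)&(l[:,2]>.185)&(h[:,1]>90)&(h[:,0]>12);print(np.round(np.percentile(l[k],[0,3,50,97,100],axis=0),4).tolist())
```

```text
0.058 1 [-0.1229 -0.0036 -0.0036 -0.0036]
0.066 5 [-0.1237 -0.0067 -0.0019 -0.0043]
0.074 12 [-0.1238 -0.0062 -0.001  -0.0036]
0.082 10 [-0.124  -0.0069 -0.0003 -0.0036]
0.09 11 [-0.1234 -0.0063  0.0011 -0.0026]
0.098 13 [-0.1241 -0.006   0.001  -0.0025]
0.106 7 [-0.1237 -0.0056 -0.0004 -0.003 ]
0.114 18 [-0.1233 -0.0069  0.0018 -0.0025]
0.122 34 [-0.1205 -0.0126  0.0111 -0.0007]
0.13 18 [-0.1219 -0.0179  0.0135 -0.0022]
0.138 18 [-0.1217 -0.0209  0.0169 -0.002 ]
0.146 19 [-0.121  -0.0188  0.0155 -0.0017]
0.154 33 [-0.1209 -0.0152  0.0122 -0.0015]
0.162 16 [-0.1238 -0.0066  0.0026 -0.002 ]
ringhole ray at x=-.118 plane
[[-0.1368, -0.0469, 0.1877], [-0.1286, -0.0462, 0.1899], [-0.1255, -0.0213, 0.2022], [-0.1125, 0.0427, 0.2122], [-0.1058, 0.0446, 0.2535]]
```

View pics/r3.png

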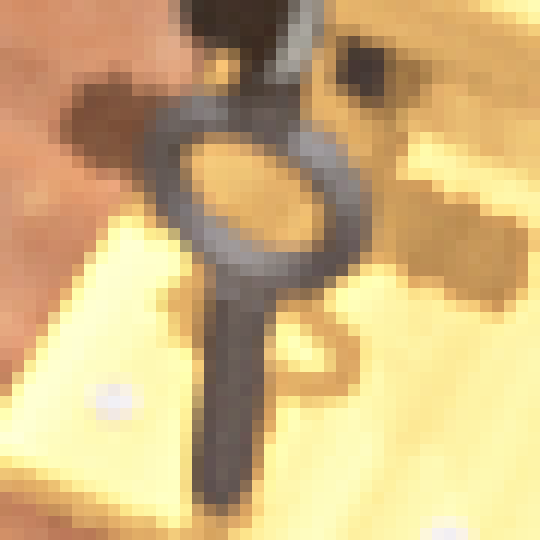

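Run:
```python
from plant import *
from h import *
r=move_l(P(-.075,.001,.182),feed=.04,max_force=3)
o=observe();print(r,o["time_s"],loc(o["eef_pos"]),o["ft_force"],o["torque"])
if not r:
    r=move_l(P(-.050,.001,.182),feed=.03,max_force=4)
    o=observe();print(r,o["time_s"],loc(o["eef_pos"]),o["ft_force"],o["torque"])
for n in("scene",):
    c=get_calibration(n);p,d=get_image(n);np.savez(f"pics/{n}4.npz",p=p,d=d,K=c["intrinsics"],T=c["world_from_camera"]);cv2.imwrite(f"pics/{n}4.png",p[:,:,::-1])
cv2.imwrite("pics/c4.png",cv2.resize(p[170:290,280:400,::-1],None,fx=5,fy=5,interpolation=3))
```

```text
False 10.275 [-0.0752  0.001   0.1819] [-0.32429972 -0.52258028 -2.06208398] [-0.00330044  0.04413327 -0.01994955]
False 11.2583 [-0.0501  0.001   0.1819] [-0.16158594 -0.5056891  -1.78269451] [-0.02684009 -0.02784262 -0.0149261 ]
```

View pics/c4.png

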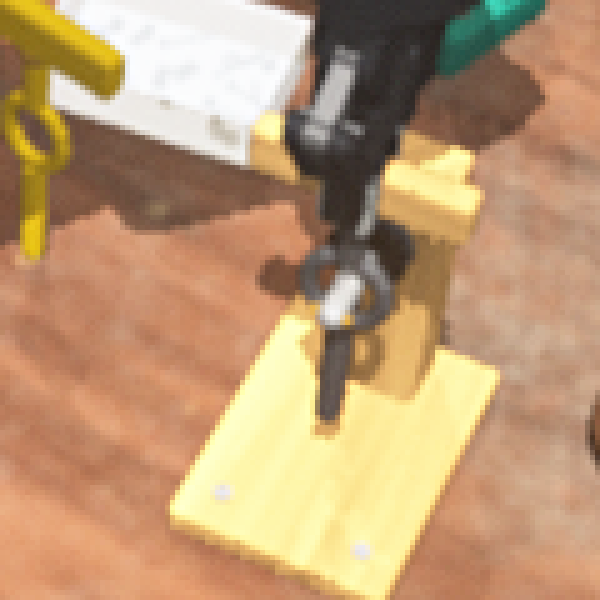

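Run:
```python
from plant import *
from h import *
o=observe();print(o["ft_force"])
r=move_l(P(-.018,.001,.182),feed=.015,max_force=5)
o=observe();print(r,o["time_s"],loc(o["eef_pos"]),o["ft_force"],o["torque"])
hold(.3);f=[]
for i in range(5): hold(.05);f.append(observe()["ft_force"])
print(np.mean(f,0),loc(observe()["eef_pos"]))
```

```text
[-0.31815132  0.25357286 -2.80669437]
True 12.4833 [-0.0353  0.0012  0.181 ] [-2.13540951 -0.64572451  3.32583   ] [-0.25736056  0.33577581 -0.0511901 ]
[-2.04884603 -1.25147031  5.4344112 ] [-0.0353  0.0012  0.1809]
```

Run:
```python
from plant import *
from h import *
for n in("scene","side","wrist"):
    c=get_calibration(n);p,d=get_image(n);np.savez(f"pics/{n}5.npz",p=p,d=d,K=c["intrinsics"],T=c["world_from_camera"]);cv2.imwrite(f"pics/{n}5.png",p[:,:,::-1])
    if n=="scene":cv2.imwrite("pics/c5.png",cv2.resize(p[180:280,300:400,::-1],None,fx=6,fy=6,interpolation=3))
o=observe();print(o["ft_force"],loc(o["eef_pos"]),o["tcp_rot"],o["time_s"])
```

```text
[-1.68357048 -1.60210013  4.91162958] [-0.0353  0.0012  0.1808] [-1.84148468  1.56669732  3.01386688] 13.1833
```

View pics/c5.png

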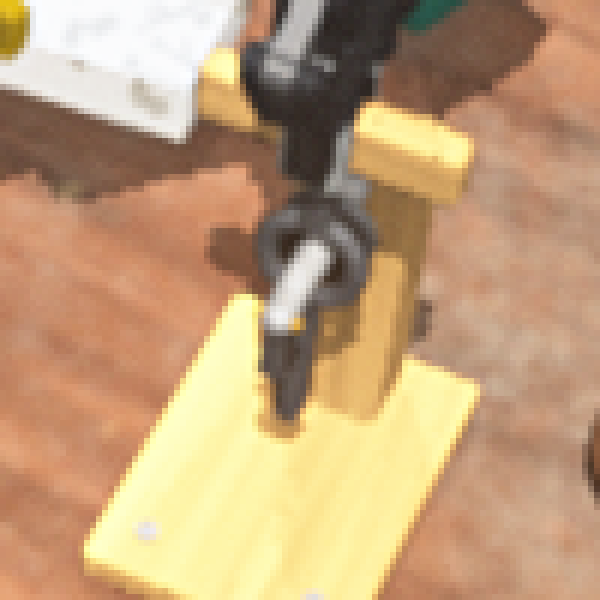

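View pics/side5.png

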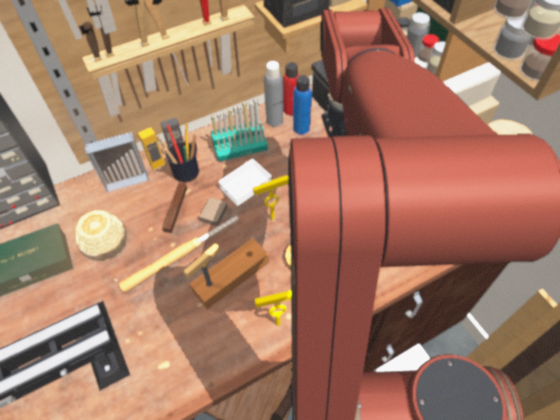

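View pics/wrist5.png

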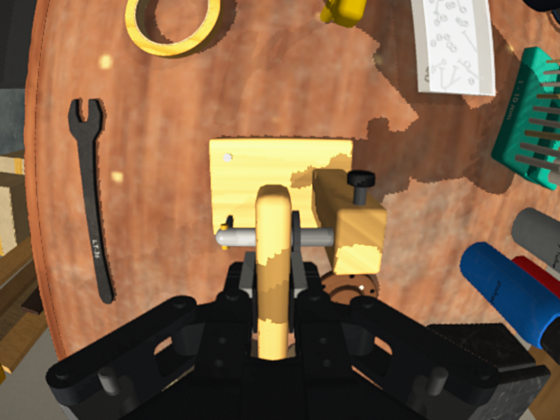

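```bash
cat >> h.py <<'E'
def F(obs,hold,n=6):
    f=[];t=[]
    for i in range(n): hold(.03);o=obs();f.append(o["ft_force"]);t.append(o["torque"])
    f=np.mean(f,0);return np.round([f[:2]@ex,f[:2]@ey,f[2]],2),np.round(np.mean(t,0),3),loc(o["eef_pos"]),round(o["time_s"],2)
E
python3 - <<'E'
from plant import *
from h import *
for z in (.1815,.1825,.1835):
    print(move_l(P(-.0353,.001,z),feed=.02,max_force=12)); print(F(observe,hold))
E
```

```text
False
(array([-1.19, -0.77,  0.25]), array([-0.165,  0.279, -0.015]), array([-0.0354,  0.0012,  0.1811]), 13.63)
False
(array([-0.97,  0.19, -3.01]), array([ 0.   ,  0.23 , -0.016]), array([-0.0355,  0.0013,  0.182 ]), 14.08)
False
(array([-1.69,  0.9 , -2.72]), array([ 0.127,  0.355, -0.035]), array([-0.0354,  0.0011,  0.1835]), 14.53)
```

Run:
```python
from plant import *
from h import *
print(move_l(P(-.0395,.001,.1835),feed=.02,max_force=6)); print(F(observe,hold))
print(move_l(P(-.0395,.001,.178),feed=.015,max_force=4)); print(F(observe,hold))
c=get_calibration("scene");p,d=get_image("scene");np.savez("pics/scene6.npz",p=p,d=d,K=c["intrinsics"],T=c["world_from_camera"])
cv2.imwrite("pics/c6.png",cv2.resize(p[180:280,300:400,::-1],None,fx=6,fy=6,interpolation=3))
```

```text
False
(array([ 0.02,  0.06, -2.58]), array([ 0.028, -0.012,  0.018]), array([-0.0394,  0.0009,  0.1836]), 15.09)
False
(array([ 0.19,  0.11, -2.09]), array([-0.003, -0.015,  0.013]), array([-0.0394,  0.001 ,  0.1781]), 15.81)
```

View pics/c6.png

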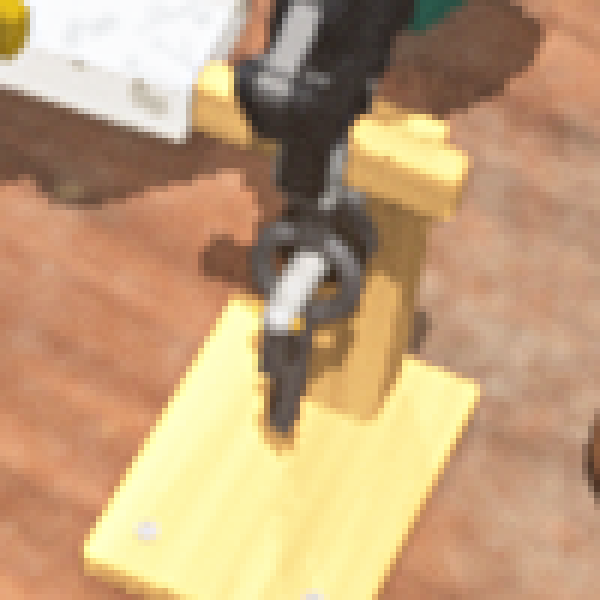

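Run:
```python
from plant import *
from h import *
r=move_l(P(-.024,.001,.178),feed=.012,max_force=4); x=loc(observe()["eef_pos"])[0];print(r,F(observe,hold))
```

```text
True (array([-0.44, -0.04, -2.11]), array([-0.026,  0.08 ,  0.001]), array([-0.0377,  0.0019,  0.1756]), 16.62)
```

Run:
```python
from plant import *
from h import *
for x in(-.0365,-.0355):
    r=move_l(P(x,.001,.1765),feed=.012,max_force=6); print(r,F(observe,hold))
    if r: break
```

```text
False (array([-2.27,  1.01, -3.28]), array([ 0.131,  0.465, -0.002]), array([-0.0369,  0.0013,  0.176 ]), 17.07)
False (array([-4.72,  1.04, -4.14]), array([ 0.081,  1.036, -0.012]), array([-0.0361,  0.0011,  0.1761]), 17.52)
```

Run:
```python
from plant import *
from h import *
move_l(P(-.0378,.001,.1765),feed=.012); print(F(observe,hold))
r=move_l(P(-.0378,.001,.169),feed=.012,max_force=4); print(r,F(observe,hold))
c=get_calibration("scene");p,d=get_image("scene");np.savez("pics/scene7.npz",p=p,d=d,K=c["intrinsics"],T=c["world_from_camera"])
cv2.imwrite("pics/c7.png",cv2.resize(p[180:280,300:400,::-1],None,fx=6,fy=6,interpolation=3))
```

```text
(array([-1.11, -0.13, -2.71]), array([-0.044,  0.266, -0.013]), array([-0.0374,  0.0007,  0.177 ]), 18.07)
True (array([0.3 , 0.19, 5.46]), array([-0.003, -0.087,  0.013]), array([-0.0375,  0.0008,  0.1741]), 18.64)
```

View pics/c7.png

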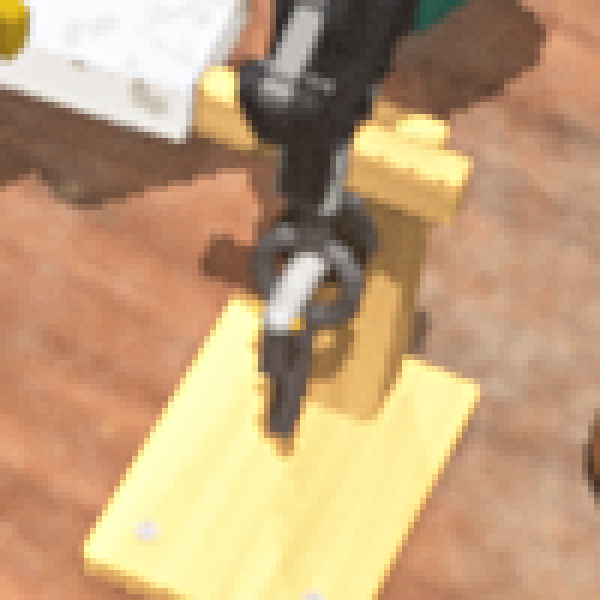

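Run:
```python
from plant import *
from h import *
move_l(P(-.0378,.001,.1752),feed=.012); print(F(observe,hold))
r=move_l(P(-.070,.001,.1752),feed=.012,max_force=4); print(r,F(observe,hold))
c=get_calibration("scene");p,d=get_image("scene");np.savez("pics/scene8.npz",p=p,d=d,K=c["intrinsics"],T=c["world_from_camera"])
cv2.imwrite("pics/c8.png",cv2.resize(p[180:280,300:400,::-1],None,fx=6,fy=6,interpolation=3))
```

```text
(array([ 0.09, -0.02, -2.09]), array([ 0.006, -0.044, -0.004]), array([-0.0381,  0.0012,  0.1747]), 19.28)
True (array([ 3.12, -0.33,  0.92]), array([ 0.006, -0.856,  0.004]), array([-0.0583,  0.0013,  0.1745]), 21.16)
```

View pics/c8.png

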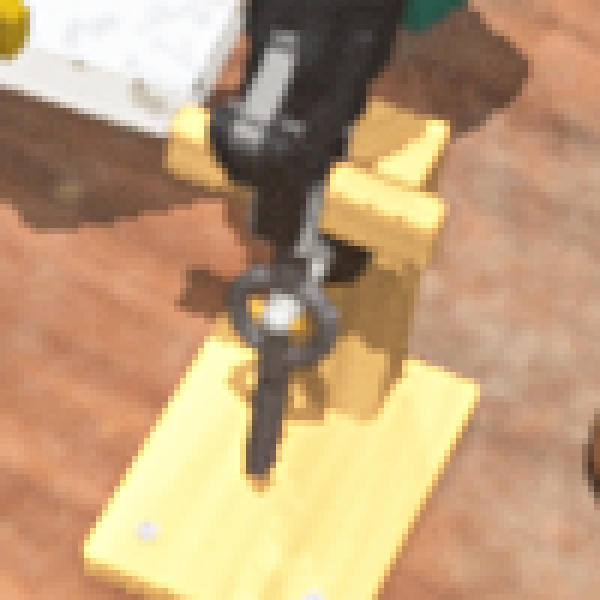

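Run:
```python
from plant import *
from h import *
print(F(observe,hold))
r=move_l(P(-.0605,.001,.1755),feed=.01,max_force=4); print(r,F(observe,hold))
c=get_calibration("wrist");p,d=get_image("wrist");np.savez("pics/w8.npz",p=p,d=d,K=c["intrinsics"],T=c["world_from_camera"])
cv2.imwrite("pics/w8.png",cv2.resize(p[100:300,150:420,::-1],None,fx=2.9,fy=2.9,interpolation=3))
```

```text
(array([ 4.46, -0.54,  2.78]), array([-0.054, -1.14 ,  0.004]), array([-0.0584,  0.0013,  0.1744]), 21.41)
True (array([ 1.89, -0.23,  0.48]), array([-0.054, -0.49 ,  0.005]), array([-0.0582,  0.0012,  0.1745]), 21.82)
```

View pics/w8.png

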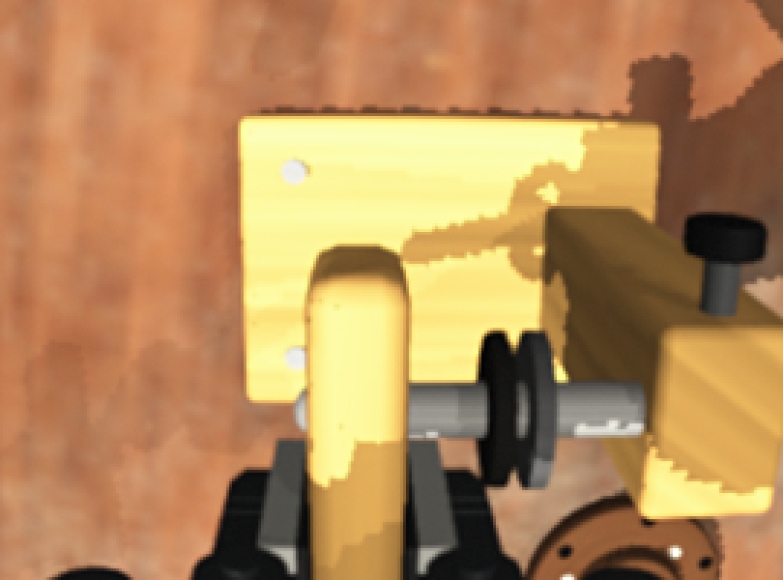

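Run:
```python
from plant import *
from h import *
move_l(P(-.051,.001,.1750),feed=.02); print(F(observe,hold))
move_l(P(-.051,.001,.1745),feed=.01,max_force=3); print(F(observe,hold))
gripper_to(.045); print(F(observe,hold),observe()["opening"])
r=move_l(P(-.051,.001,.26),feed=.06,max_force=5); print(r,F(observe,hold))
for n in("scene","side","wrist"):
    c=get_calibration(n);p,d=get_image(n);np.savez(f"pics/{n}9.npz",p=p,d=d,K=c["intrinsics"],T=c["world_from_camera"]);cv2.imwrite(f"pics/{n}9.png",p[:,:,::-1])
    if n=="scene":cv2.imwrite("pics/c9.png",cv2.resize(p[170:290,280:400,::-1],None,fx=5,fy=5,interpolation=3))
```

```text
(array([ 0.19, -0.24, -1.97]), array([-0.008,  0.003, -0.04 ]), array([-0.0511,  0.0012,  0.1747]), 22.56)
(array([-0.39,  0.7 , -0.85]), array([0.107, 0.11 , 0.006]), array([-0.051 ,  0.0011,  0.1745]), 23.01)
(array([-0.11, -0.08, -0.15]), array([ 0.001, -0.001, -0.01 ]), array([-0.051 ,  0.001 ,  0.1745]), 23.62) 0.04509535369232548
False (array([-0.39, -0.17, -0.4 ]), array([-0.04 ,  0.012, -0.012]), array([-0.0511,  0.0011,  0.2597]), 25.39)
```

View pics/c9.png

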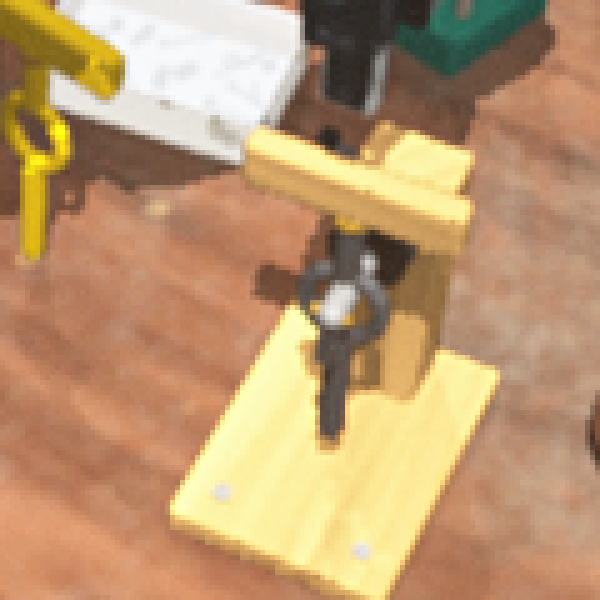

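View pics/wrist9.png

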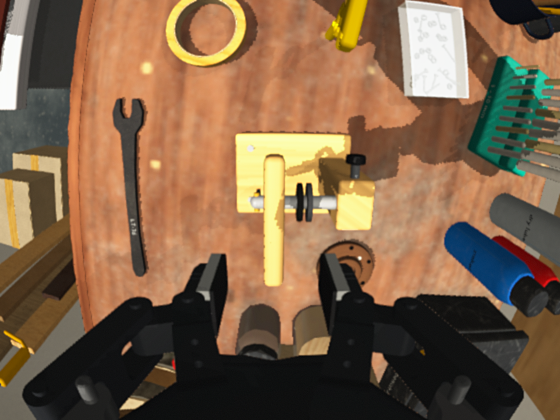

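Run:
```python
from plant import *
from h import *
move_l(P(-.051,.001,.33),feed=.15)
movep([.35,.30,.33],ROT); hold(.5)
for n in("scene","side"):
    c=get_calibration(n);p,d=get_image(n);np.savez(f"pics/{n}10.npz",p=p,d=d,K=c["intrinsics"],T=c["world_from_camera"]);cv2.imwrite(f"pics/{n}10.png",p[:,:,::-1])
    w=cloud(f"pics/{n}10.npz")[1].reshape(-1,3);l=np.c_[(w[:,:2]-O)@ex,(w[:,:2]-O)@ey,w[:,2]]
    m=(abs(l[:,1])<.06)&(abs(l[:,0]+.05)<.04)&(l[:,2]>.17);print(n,np.round(np.percentile(l[m],[2,50,98],axis=0),4).tolist())
    m=(abs(l[:,1])<.012)&(l[:,0]<-.058)&(l[:,0]>-.085)&(l[:,2]>.09)&(l[:,2]<.125);print("flap pts",m.sum(),np.round(l[m],4)[:12].tolist())
    if n=="side": cv2.imwrite("pics/c10.png",cv2.resize(p[100:220,270:390,::-1],None,fx=5,fy=5,interpolation=3))
print(observe()["time_s"])
```

```text
scene [[-0.0616, -0.0426, 0.1779], [-0.0582, 0.0003, 0.1972], [-0.0475, 0.0454, 0.2045]]
flap pts 36 [[-0.0675, 0.0042, 0.123], [-0.0683, 0.0037, 0.121], [-0.0693, 0.0014, 0.1234], [-0.0691, 0.0032, 0.1191], [-0.0693, 0.0011, 0.1205], [-0.0709, -0.0014, 0.1235], [-0.0704, -0.0033, 0.1241], [-0.0657, -0.004, 0.1195], [-0.059, -0.0061, 0.1136], [-0.058, -0.0099, 0.1148], [-0.0708, 0.0024, 0.1181], [-0.0694, 0.0008, 0.1176]]
side [[-0.0589, -0.0397, 0.1805], [-0.0556, 0.0054, 0.199], [-0.0448, 0.0474, 0.2046]]
flap pts 18 [[-0.0668, -0.0028, 0.1222], [-0.0662, 0.0033, 0.1224], [-0.068, 0.0016, 0.1228], [-0.067, -0.0031, 0.1181], [-0.0632, 0.003, 0.1151], [-0.0668, 0.0034, 0.119], [-0.0684, 0.0016, 0.1192], [-0.0675, -0.0032, 0.1145], [-0.0589, 0.0013, 0.1053], [-0.0651, 0.0047, 0.1143], [-0.0635, -0.0009, 0.1083], [-0.0672, -0.0004, 0.1124]]
28.7583
```

View pics/c10.png

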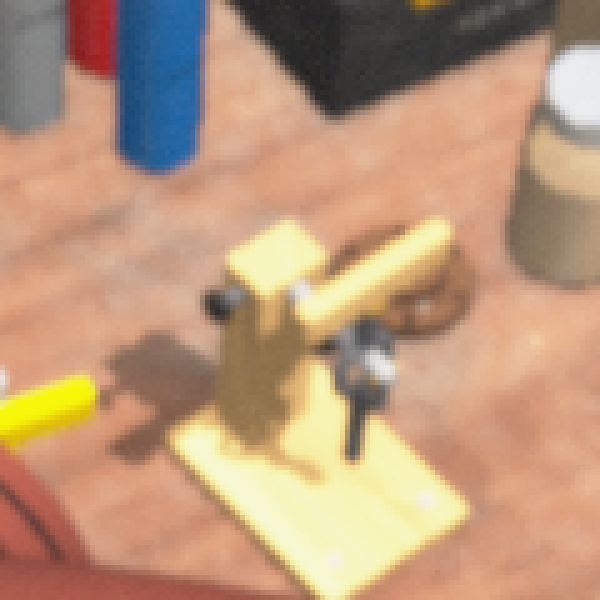

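View pics/scene10.png

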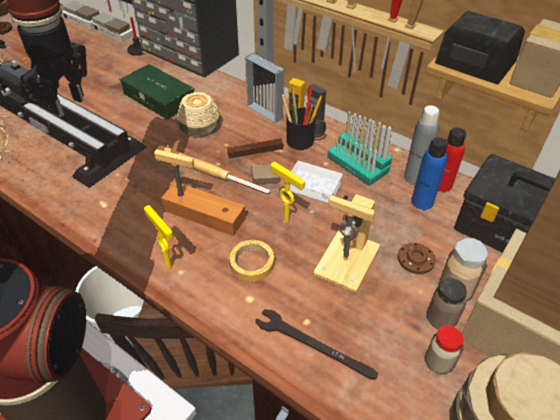

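Run:
```python
from plant import *
job_done(); print(observe()["time_s"])
```

```text
the job is handed in; nothing more can be done
the job is handed in; nothing more can be done
```

The eyed key is hanging on the stand's peg behind the flap, and I handed the job in at about 29 s of the 64 s allowed.

I gripped the eyed key by its T-bar, lifted it out of the rack and threaded its eye over the peg. The flap swung up with no force I could measure. I pushed the key to the flange, let it down until the peg carried it, then tugged it outward, moved it about 7 mm back in, let go and moved clear.

**What went wrong on the way:** My first push ran the top of the ring onto the flange's rim. I read about 8 N upward, so I backed off 4 mm, lowered the key and met the flange again at about 4.7 N. No force reading came near the 25 N limit.

**Last checks:**
- **Tug:** the flap held at about 4.5 N. It stopped the key after about 21 mm of travel, not the 24 mm of play given, and I did not explain the difference.
- **Flap:** after release, points on the flap in both camera views sat where it had hung at the start, on the nose side of the eye.
- **Key:** it hung upright with its T-bar at the expected height.
- **Rest of the scene:** by eye in the final view, the plain key and the things on the worktop were still in place.

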